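# Log the core temperature of an insulated food carrier through its hidden probe port

### The arm

A 6-joint arm with a two-finger parallel gripper is mounted at the origin on the work surface. World frame = base frame: x ahead of the robot, y to its left, z up, the work surface at z = 0. Lengths are in mm, angles in rad, forces in N, time in s.
With the tool pointing down it reaches from about 375 to 925 mm from the base axis. Payload 5.7 kg.
Tool frame: the origin (TCP) lies midway between the tips of the shut fingers; the grasp point (between the pads) lies 19 mm behind it; z points along the fingers, y is the direction in which the jaws open and shut (so a half turn about z gives the same grasp; the last joint's range is limited). The gripper opens to 88 mm and grips with 3 to 60 N. Pads are 20 mm wide; open, the fingers measure 115 mm over their backs; the gripper's body (75 mm by 178 mm) begins 61 mm behind the grasp point.
Start: joints at [1.055, 0.359, 1.51, -0, 1.272, -0.115], TCP at [234.082, 552.42, 222.623] pointing down, gripper open.
Joint ranges: [-2.97, 2.97], [-1.01, 2.36], [0.21, 2.38], [-0.96, 4.11], [0.2, 2.71], [-2.98, 2.98]. Speed limits (rad/s): [2.39, 2.39, 3.14, 3.14, 3.14, 3.14].

### API

Orientations are given as a unit quaternion [x, y, z, w].
In Python, from rig import * gives the robot as it stands.
- The arm moves only by the shell command python3 -m handwheel 'ROWS' [OPENING] [FORCE]. ROWS is JSON, a list of rows, each an object of numbers: "tx", "ty", "tz": the shift along the world's x, y, z in cm; "wx", "wy", "wz": the turn, a rotation vector about the world's x, y, z in rad. A call has exactly 8 rows; each row shifts and turns the commanded pose from where the row before left it; what a row does not reach is not made up. A row lasts 1/8 s, in which the tool goes at most 62.5 mm and 10.7 degrees, less where a joint would pass 70% of its speed; a pose out of reach is approached as far as the arm can. A call with a gripper value outside its range is refused whole. OPENING is the opening, from 0 (shut) to 1 (fully open), set as the call begins (- or left out, the last holds). The fingers move at their own pace and stop on an object; FORCE is the grip in N (left out, the last holds). Time passes only in rows, so rows that do not move let the fingers close, or fill a call up. It gives the time, the measured TCP pose, the force and the opening at its end, in the units of the state.
- state(): the state, without advancing time (a new reading comes with each control period).
- get_image(name): name is "side" or "top" or "wrist"; returns a dict with "color" (400x640x3 uint8, red, green, blue), "fx", "fy", "cx", "cy" (pixels), "R" (3x3) and "t" (3): a world point X has camera coordinates R X + t. Camera axes: x right, y down, z forward; pixel columns grow to the right and rows downward; lengths in mm; the calibration is good to about 2 mm. A picture is of the moment at which its call begins. There is no depth.
- finish_job(): hands the job in, once; it reports no verdict.
The state is a dict: "clock": time; "q": joint angles; "joint_velocities": joint speeds; "joint_torque": joint torques, N m; "tcp_pos": TCP position; "eef_rot": TCP orientation; "wrist_force": force on the tool from outside, world axes, zero at the start; "torque": the same for the moment, N m; "grip_width": finger opening in mm.
Only numpy, scipy, OpenCV 4.12 (cv2) and the standard library are available. Lean on these libraries where they do the work, as an engineer would, in place of code of your own. Each camera call takes 0.05 s, during which the arm holds its last target. There are 200 camera calls.

### The job

Take the green-handled temperature probe out of the rack, rest its tip lightly on the steel cover in the window of the grey food carrier and slide it about until it drops into the shuttered probe port, which cannot be seen, then push it fully home so that its collar sits on the cover, and let go. With the probe in place, press the green record key on the logger all the way down and leave it. Never press hard on the cover or the carrier, and leave the other probes and the rest of the food and equipment where they stand.

Things in the scene. Friction and masses are not known exactly. Their poses are not given: they have to be found in the camera images.
- probe_green_mid (a point): Centre of the handle of the green wireless probe (0.12 to 0.18 kg), upright in one of the three rack holes (any of them). Handle: square bar 24 x 24 x 62 mm, z up along the probe, x and y square to its flat sides. Below it a steel collar (26 mm diameter, 5 mm thick, underside 36 mm below this point), then a steel stem. Lift it 55 mm to come clear of the rack.
- probe_green_collar (a point): Centre of the underside of the green probe's collar; z up along the probe. The straight stem below it, 8 mm in diameter, ends in a ball tip 52 mm below this point. Fully home in the port, this point lies level with the cover's upper face and the collar rests on the cover.
- rack: Fixed white plastic block, 210 (x) x 62 (y) x 60 mm high, origin at the centre of its underside, x along its length. Three 11 mm holes in a row at x = -65, 0 and 65 mm, each holding a probe with its collar on the block's top face.
- carrier: Fixed grey insulated food carrier, 220 (x) x 240 (y) mm, 130 mm high to the top of its black clamp frame, origin at the centre of its underside. In the middle of the frame is an open window, 90 (x) x 110 (y) mm, and 14 mm below the frame's top the plain flat steel cover shows in it.
- window (a point): Centre of the window, at the height of the cover's upper face (116 mm above the carrier's underside); axes as the carrier's. The hidden port lies within 14 mm of this point along y and 6 mm along x: an upright hole 11 mm wide, 60 mm deep, closed by a flush shutter that looks like the cover and sinks ahead of the tip with less than 1 N. Over it the push on the tip falls away.
- seal (a point): A point on the edge of the window (the middle of its side towards -x of the carrier), at the height of the cover's upper face. The cover lies on a soft seal under the frame: it sinks about 1 mm per 3 N of push after the first 1 N and stops hard after 6 mm; pushed sideways with more than about 5 N it shifts. Steel slides on it with a friction coefficient of about 0.25.
- key (a joint): Travel of the logger's record key: 0 m up, 0.005 m fully down. It springs back up and needs about 4 N to go fully down.
- key_top (a point): Centre of the top face of the green round record key, 26 mm in diameter, on the logger's top; the key is pressed straight down from above. z up. The top face stands 17 mm above the logger's top face and 5 mm above its own black collar.
- logger: Fixed grey temperature logger with a flat display, 110 (x) x 150 (y) x 40 mm high, origin at the centre of its underside; the key stands at x = -27, y = -20 mm on its top.
- probe_red_mid (a point): Centre of the handle of the red probe, of the same shape and size as the green one, in another rack hole. Bystander.
- probe_yellow_mid (a point): Centre of the handle of the yellow probe, of the same shape and size as the green one, in another rack hole. Bystander.
- fruit_tub: Loose tub of fruit salad with a white lid, 110 mm in diameter, 85 mm tall, origin at the centre of its underside. Bystander.
- wipes_tub: Loose white and blue tub of probe wipes, 78 mm in diameter, 122 mm tall, origin at the centre of its underside. Bystander.
- milk_bottle: Loose white bottle with a blue cap, 84 mm in diameter, 200 mm tall, origin at the centre of its underside. Bystander.
- jar_cream: Loose glass jar of pale juice, 86 mm in diameter, 117 mm tall, on the tray at the far edge of the table, origin at the centre of its underside. Bystander.
- jar_orange: Loose glass jar of orange juice, of the same size, on the same tray. Bystander.
- jar_red: Loose glass jar of red juice, of the same size, on the same tray. Bystander.

How it is judged (in metres and radians):
On the way, in this order (a step that is already met when the one before it is completed fails the run):
1. the green probe is fully home in the port, its collar on the cover (z of probe_green_collar in the frame of window below 0.004 m and horizontal distance between probe_green_collar and window below 0.03 m and angle between probe_green_collar's own z axis and vertical below 0.12 rad), for 0.3 s.
2. the record key is pressed down (at least 4 of its 5 mm) with the probe still home (all of step 1 and value of joint key above 0.004 m), for 0.05 s.
At the end, for the whole second after the job is handed in: The green probe stands released and at rest in the port: collar at most 4 mm above the cover's upper face, within 30 mm of the window's centre, tilted less than 0.12 rad; the record key is up again (less than 1 mm down); everything else is where it stood (all of step 1 and value of joint key below 0.001 m and linear speed of probe_green below 0.02 m/s); the robot touches nothing.
It fails at once if the green probe is pressed on the carrier or its cover with more than 25 N (contact force between probe_green and carrier above 25 N).
It fails at once if the robot itself pushes on the carrier with more than 15 N (contact force between any of the fingers, the arm and carrier above 15 N).
It fails at once if the logger or its key is pressed with more than 25 N (contact force between anything else and logger above 25 N).
It fails at once if the red or the yellow probe is moved more than 20 mm (distance of any of probe_red_mid, probe_yellow_mid from where it was at the start of the episode above 0.02 m).
It fails at once if a tub, the bottle or a jar is moved more than 30 mm (distance of any of fruit_tub, wipes_tub, milk_bottle, jar_cream, jar_orange, jar_red from where it was at the start of the episode above 0.03 m).
It also fails if it takes over 67 s, if anything falls off the work surface, if the arm or the gripper's body presses on something with over 40 N, if the wrist force passes 120 N, or if a joint passes its speed limit or range.

## Working session

There is one attempt and no reset: what is moved stays moved. The work goes in short steps, Python scripts to look and compute and a shell command to move; the robot and the scene stay as the last step left them, time stands still between calls to the robot, and variables do not carry over. Pictures are saved under pics/ and viewed, about 8 in all and at most 12, crops included, and the job is handed in when it is done.

```bash
mkdir -p pics; ls
cat > h.py <<'E'
from rig import *
import numpy as np, cv2
def ray(im,u,v):
    R=np.array(im["R"]);t=np.array(im["t"])
    d=R.T@np.array([(u-im["cx"])/im["fx"],(v-im["cy"])/im["fy"],1.]);return -R.T@t,d/np.linalg.norm(d)
def onz(im,u,v,z):
    c,d=ray(im,u,v);return c+d*(z-c[2])/d[2]
def tri(*r):
    A=sum(np.eye(3)-np.outer(d,d) for c,d in r);b=sum((np.eye(3)-np.outer(d,d))@c for c,d in r)
    p=np.linalg.solve(A,b);return p,[float(np.linalg.norm(np.cross(p-c,d))) for c,d in r]
def proj(im,X):
    p=np.array(im["R"])@np.array(X)+np.array(im["t"]);return im["fx"]*p[0]/p[2]+im["cx"],im["fy"]*p[1]/p[2]+im["cy"]
def save(im,n): cv2.imwrite("pics/"+n+".png",im["color"][:,:,::-1])
E
python3 - <<'E'
from h import *
import pickle
s=state();print(s)
ims={n:get_image(n) for n in("side","top","wrist")}
pickle.dump(ims,open("i0.pkl","wb"))
for n in ims: save(ims[n],n+"0"); print(n,ray(ims[n],320,200))
E
```

```text
pics
{'clock': 0.0, 'q': array([ 1.05490221e+00,  3.59520430e-01,  1.51142762e+00,  1.37590800e-05,
        1.27249559e+00, -1.15126267e-01]), 'joint_velocities': array([-0.00124792, -0.00021473,  0.00051428,  0.00121317, -0.00121806,
       -0.00106789]), 'joint_torque': array([-2.32073005e-03, -5.15367043e+01, -2.70720899e+01,  6.71949517e-02,
        3.50336346e-02, -6.73338786e-05]), 'tcp_pos': array([233.74942774, 551.8454455 , 221.80224321]), 'eef_rot': array([ 1.99047491e-01,  9.79989408e-01, -8.77769041e-04, -2.93431211e-04]), 'wrist_force': array([ 0.79799293,  1.19070203, -0.32725588]), 'torque': array([-0.00235214, -0.01851506, -0.02615617]), 'grip_width': 88.21438472240128}
side (array([463.4856693 , 661.06356009, 900.87779032]), array([ 0.13640559, -0.65867316, -0.73996161]))
top (array([ 500.66597367,  -43.21227461, 1220.91555658]), array([ 0.10539267,  0.02490421, -0.99411879]))
wrist (array([156.07597657, 584.03507274, 383.7033349 ]), array([ 0.28835114, -0.11366999, -0.95075378]))
```

View pics/side0.png

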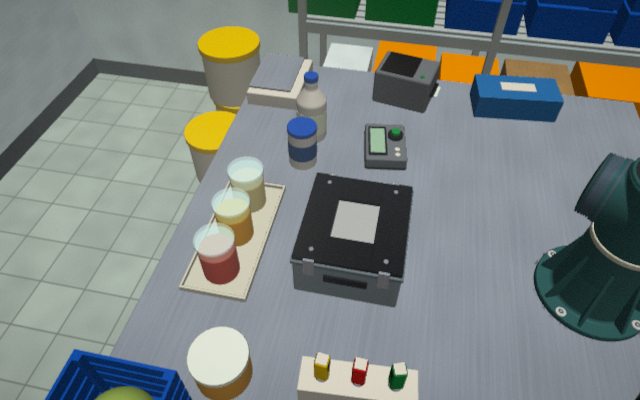

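View pics/top0.png

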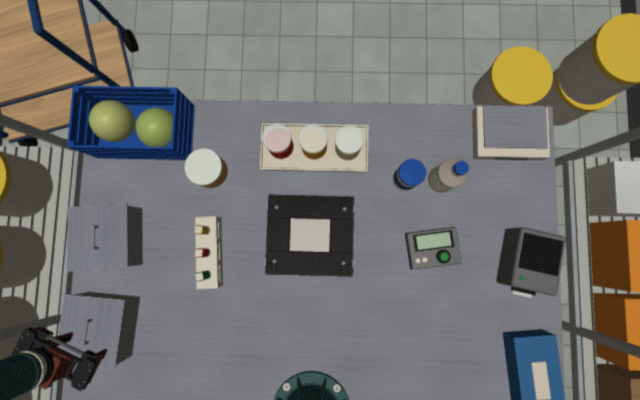

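Side: the green handle is at about (398,375), the window at (356,222) and the key at (396,132). Top: green at (203,275), red at (204,253), yellow at (203,230), the window at (310,235) and the key at (443,256). Next I'll measure these with masks.

Run:
```python
from h import *
import pickle
ims=pickle.load(open("i0.pkl","rb"))
def blob(im,mask,box,poly=False):
    x0,y0,x1,y1=box;m=np.zeros_like(mask,np.uint8);m[y0:y1,x0:x1]=mask[y0:y1,x0:x1]
    n,l,s,c=cv2.connectedComponentsWithStats(m.astype(np.uint8));k=1+np.argmax(s[1:,4]);
    cn=max(cv2.findContours((l==k).astype(np.uint8),0,1)[0],key=cv2.contourArea)
    return c[k],s[k],cn
T,S=ims["top"],ims["side"]
def hsv(im):return cv2.cvtColor(im["color"],cv2.COLOR_RGB2HSV)
def green(im):
    h=hsv(im);return (h[...,0]>50)&(h[...,0]<90)&(h[...,1]>130)
def light(im): return (hsv(im)[...,2]>140)&(hsv(im)[...,1]<60)
out={}
for nm,bt,bs in(("green",(190,262,220,290),(380,355,420,400)),("key",(430,245,455,268),(385,122,410,145))):
    a=blob(T,green(T),bt);b=blob(S,green(S),bs);print(nm,a[0],a[1],b[0],b[1],tri(ray(T,*a[0]),ray(S,*b[0])))
a=blob(T,light(T),(280,210,340,260));b=blob(S,light(S),(325,195,390,250))
print("win",a[0],a[1],b[0],b[1],tri(ray(T,*a[0]),ray(S,*b[0])))
for im,x in((T,a),(S,b)):
    r=cv2.approxPolyDP(cv2.convexHull(x[2]),5,True)[:,0];print([onz(im,*p,116).round(0)[:2].tolist() for p in r])
r=blob(T,light(T),(185,205,230,300));q=cv2.minAreaRect(r[2]);print("rack",q,[onz(T,*p,60).round()[:2].tolist() for p in cv2.boxPoints(q)])
```

```text
green [205.88461538 274.5       ] [204 272   5   6  26] [396.2464455  380.27488152] [389 365  18  24 211] (array([398.855132  , 311.84725197,  71.27826808]), [0.7233235065744121, 0.7233235065743684])
key [444.02941176 256.05882353] [440 252   9   9  68] [395.39583333 131.45833333] [391 129  10   7  48] (array([ 467.41601707, -382.07474175,   55.83096089]), [1.1328821819750092, 1.1328821819750825])
win [309.52912621 234.82524272] [ 290  219   40   33 1236] [355.46546159 221.37314396] [ 331  201   49   42 1549] (array([519.98495874,  11.45257971, 121.15345557]), [1.3599755182980282, 1.359975518298136])
[[562.0, -42.0], [475.0, -38.0], [478.0, 65.0], [562.0, 65.0]]
[[566.0, -43.0], [478.0, -44.0], [478.0, 54.0], [566.0, 54.0]]
rack ((204.92349243164062, 252.43942260742188), (73.05216979980469, 22.96782112121582), 88.56790161132812) [[567.0, 365.0], [570.0, 296.0], [357.0, 280.0], [354.0, 347.0]]
```

Run:
```python
import cv2
a=cv2.imread("pics/top0.png")[205:300,185:230];b=cv2.imread("pics/side0.png")[340:400,290:430]
a=cv2.resize(a,None,fx=6,fy=6,interpolation=2);b=cv2.resize(b,None,fx=3.7,fy=3.7,interpolation=2)
import numpy as np
c=np.zeros((570,800,3),np.uint8);c[:a.shape[0],:a.shape[1]]=a;c[:b.shape[0],275:275+b.shape[1]]=b[:,:525];cv2.imwrite("pics/crop.png",c)
```

```text
(no output)
```

View pics/crop.png

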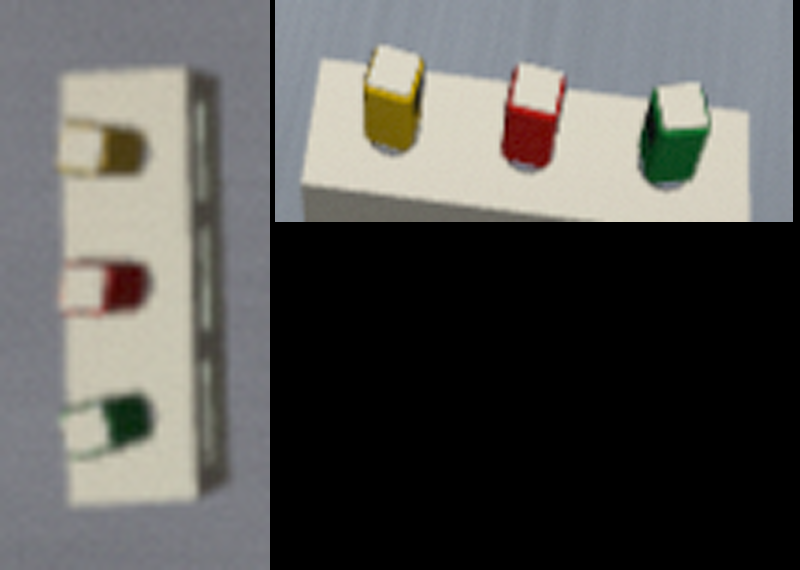

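The handles have pale tops. The green probe's top is at about (199.3,276.7) in top and (400.3,368.4) in side, and it is turned about 10–15° relative to the rack.

Run:
```python
from h import *
import pickle
ims=pickle.load(open("i0.pkl","rb"));T,S=ims["top"],ims["side"]
print(tri(ray(T,199.3,276.7),ray(S,400.3,368.4)))
from scipy.spatial.transform import Rotation as R
s=state();print(R.from_quat(s["eef_rot"]).as_matrix().round(3))
W=ims["wrist"];Rt=R.from_quat(s["eef_rot"]).as_matrix()
c=-np.array(W["R"]).T@W["t"];print("cam in tool",Rt.T@(c-s["tcp_pos"]),"\n",(Rt.T@np.array(W["R"]).T).round(3),W["fx"],W["cx"],W["cy"])
```

```text
(array([397.80080783, 313.18467193, 125.02593511]), [1.2859917758153714, 1.2859917758153205])
[[-0.921  0.39  -0.001]
 [ 0.39   0.921 -0.001]
 [ 0.    -0.001 -1.   ]]
cam in tool [  84.13281104   -1.06692362 -161.67125452] 
 [[ 0.001 -0.953 -0.302]
 [ 1.     0.001  0.   ]
 [-0.    -0.302  0.953]] 325.21025024983237 317.1791154677549 197.1249091507837
```

```bash
python3 -m handwheel '[{"tx":2.05,"ty":-3.0,"tz":0.5,"wz":0.05},{"tx":2.05,"ty":-3.0,"tz":0.5,"wz":0.05},{"tx":2.05,"ty":-3.0,"tz":0.5,"wz":0.05},{"tx":2.05,"ty":-3.0,"tz":0.5,"wz":0.05},{"tx":2.05,"ty":-3.0,"tz":0.5,"wz":0.05},{"tx":2.05,"ty":-3.0,"tz":0.5,"wz":0.05},{"tx":2.05,"ty":-3.0,"tz":0.5,"wz":0.05},{"tx":2.05,"ty":-3.0,"tz":0.5,"wz":0.05}]' 1 20
python3 - <<'E'
from h import *
import pickle
W=get_image("wrist");pickle.dump(W,open("w1.pkl","wb"));save(W,"w1");print(state()["tcp_pos"])
E
```

```text
[233.87345847 552.06996486 222.11095844]invalid input
```

View pics/w1.png

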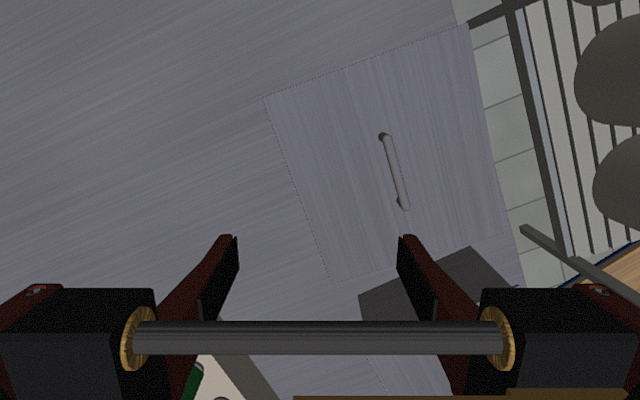

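The call was refused as "invalid input", so nothing moved and this wrist view is just the starting one. I'll retry with all six keys in each row.

```bash
python3 -m handwheel '[{"tx":2.05,"ty":-3.0,"tz":0.5,"wx":0,"wy":0,"wz":0.05},{"tx":2.05,"ty":-3.0,"tz":0.5,"wx":0,"wy":0,"wz":0.05},{"tx":2.05,"ty":-3.0,"tz":0.5,"wx":0,"wy":0,"wz":0.05},{"tx":2.05,"ty":-3.0,"tz":0.5,"wx":0,"wy":0,"wz":0.05},{"tx":2.05,"ty":-3.0,"tz":0.5,"wx":0,"wy":0,"wz":0.05},{"tx":2.05,"ty":-3.0,"tz":0.5,"wx":0,"wy":0,"wz":0.05},{"tx":2.05,"ty":-3.0,"tz":0.5,"wx":0,"wy":0,"wz":0.05},{"tx":2.05,"ty":-3.0,"tz":0.5,"wx":0,"wy":0,"wz":0.05}]' 1 20
python3 - <<'E'
from h import *
import pickle
W=get_image("wrist");pickle.dump(W,open("w1.pkl","wb"));save(W,"w1b");print(state()["tcp_pos"])
E
```

```text
clock: 1.2
tcp_pos: [398.6, 311.3, 262.7]
eef_rot: [-0.0, 1.0, -0.0, -0.0]
wrist_force: [-0.8, 0.2, -0.6]
grip_width: 88.2
[401.04959732 308.54149365 263.31563195]
```

View pics/w1b.png

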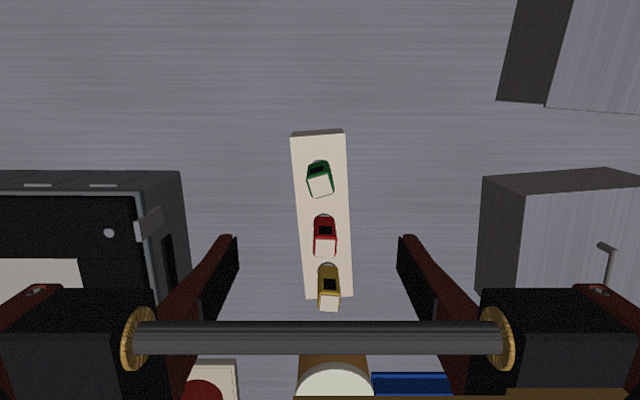

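Wrist view: the green probe's pale top is at about (320,187), red at (325,247), yellow at (329,303), with the rack running vertically through x≈320. Next I'll fit the green top face.

Run:
```python
from h import *
import pickle
W=pickle.load(open("w1.pkl","rb"));h=cv2.cvtColor(W["color"],cv2.COLOR_RGB2HSV)
m=((h[...,0]>50)&(h[...,0]<95)&(h[...,1]>90)).astype(np.uint8);m[:150]=0;m[210:]=0;m[:,:295]=0;m[:,345:]=0
cn=max(cv2.findContours(m,0,1)[0],key=cv2.contourArea);print(cv2.boundingRect(cn))
# dark side face (top face inside hull)
hull=np.zeros_like(m);cv2.fillPoly(hull,[cv2.convexHull(cn)],1)
p=((h[...,2]>150)&(h[...,1]<60)).astype(np.uint8)*hull
p=cv2.morphologyEx(p,cv2.MORPH_OPEN,np.ones((3,3)))
c2=max(cv2.findContours(p,0,1)[0],key=cv2.contourArea);r=cv2.minAreaRect(c2);print(r)
b=[onz(W,*q,127)[:2] for q in cv2.boxPoints(r)];print(np.round(b,1),onz(W,*r[0],127).round(1))
for i in range(4):
    d=b[(i+1)%4]-b[i];print(np.degrees(np.arctan2(d[1],d[0])).round(1),np.linalg.norm(d).round(1))
T=pickle.load(open("i0.pkl","rb"));print(tri(ray(W,*r[0]),ray(T["side"],400.3,368.4),ray(T["top"],199.3,276.7)))
v=W["color"][158:212,292:348,::-1];cv2.imwrite("pics/c2.png",cv2.resize(v,None,fx=10,fy=10,interpolation=2))
# rack edges on z=60: left/right boundary of pale
pl=((h[...,2]>140)&(h[...,1]<60))
for y in(140,150,215,225):
    x=np.where(pl[y,270:370])[0]+270;print(y,x.min(),x.max(),onz(W,x.min(),y,60).round(1)[:2],onz(W,x.max()+1,y,60).round(1)[:2])
```

```text
(307, 161, 27, 31)
((323.4000244140625, 179.70001220703125), (21.913463592529297, 11.62755298614502), 26.56505012512207)
[[391.3 305.1]
 [381.3 310. ]
 [390.7 328.5]
 [400.9 323.7]] [391.  316.8 127. ]
154.0 11.2
63.0 20.8
-25.0 11.3
-117.3 21.0
(array([395.88874442, 314.43360906, 121.44448994]), [4.153085595619896, 3.917269944396271, 0.28421430048563245])
140 290 345 [362.8 280.6] [362.7 343. ]
150 290 345 [373.9 280.3] [373.8 343.3]
215 297 348 [451.9 286.9] [451.8 349.1]
225 298 349 [464.8 287.9] [464.7 350.7]
```

View pics/c2.png

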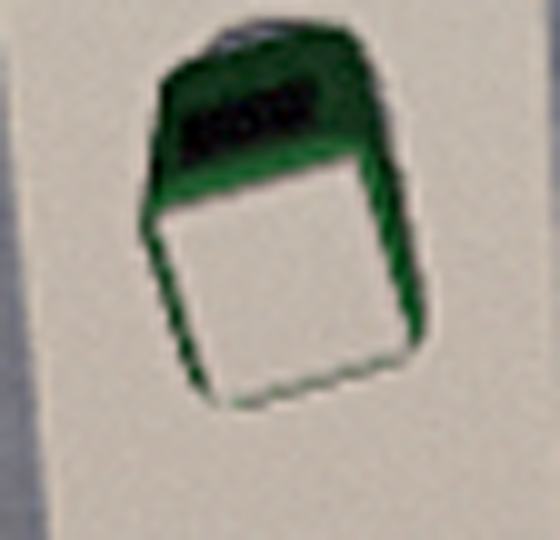

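The crop shows the cap as a quadrilateral with corners at about (307.5,179), (328,173.5), (333.8,193) and (313.5,198.5), centred at (320.7,186). It is clearly turned by about 15°.

Run:
```python
from h import *
import pickle
W=pickle.load(open("w1.pkl","rb"));T=pickle.load(open("i0.pkl","rb"))
P=[(307.5,179),(328,173.5),(333.8,193),(313.5,198.5)]
p,e=tri(ray(W,320.7,186),ray(T["side"],400.3,368.4),ray(T["top"],199.3,276.7));print(p,e)
b=[onz(W,*q,127)[:2] for q in P];print(np.round(b,1),np.mean(b,0))
for i in range(4):
    d=b[(i+1)%4]-b[i];print(np.degrees(np.arctan2(d[1],d[0])).round(1),np.linalg.norm(d).round(1))
s=state();print(s["tcp_pos"],s["clock"],s["wrist_force"])
```

```text
[397.77300519 313.58323632 125.08815886] [0.6913797785986397, 1.3563925348384074, 1.3203090907736463]
[[390.3 301.8]
 [385.  321. ]
 [404.1 326.8]
 [409.6 307.4]] [397.26763959 314.24972149]
105.5 20.0
16.8 20.0
-74.0 20.2
-163.8 20.1
[401.04959732 308.54149365 263.31563195] 1.25 [ 1.67242805 -2.01278307  0.08744499]
```

```bash
python3 -m handwheel '[{"tx":-0.06,"ty":0.16,"tz":-2.8,"wx":0,"wy":0,"wz":0.07},{"tx":0,"ty":0,"tz":-2.8,"wx":0,"wy":0,"wz":0.07},{"tx":0,"ty":0,"tz":-2.8,"wx":0,"wy":0,"wz":0.07},{"tx":0,"ty":0,"tz":-2.6,"wx":0,"wy":0,"wz":0.073},{"tx":0,"ty":0,"tz":0,"wx":0,"wy":0,"wz":0},{"tx":0,"ty":0,"tz":0,"wx":0,"wy":0,"wz":0},{"tx":0,"ty":0,"tz":0,"wx":0,"wy":0,"wz":0},{"tx":0,"ty":0,"tz":0,"wx":0,"wy":0,"wz":0}]'
python3 - <<'E'
from h import *
import pickle
s0=state();W=get_image("wrist");pickle.dump(W,open("w2.pkl","wb"));save(W,"w2");s=state();print(s0["tcp_pos"],s["tcp_pos"],s["eef_rot"],s["wrist_force"])
c=-np.array(W["R"]).T@W["t"]
from scipy.spatial.transform import Rotation as R
print(c-R.from_quat(s["eef_rot"]).as_matrix()@[84.13,-1.07,-161.67])
h=cv2.cvtColor(W["color"],cv2.COLOR_RGB2HSV);m=((h[...,0]>50)&(h[...,0]<95)&(h[...,1]>90)).astype(np.uint8)
n,l,st,cc=cv2.connectedComponentsWithStats(m);print(st[1:][st[1:,4]>60])
for x in (385,397.5,410):print(proj(W,(x,314,127)))
E
```

```text
clock: 2.25
tcp_pos: [398.0, 314.4, 153.5]
eef_rot: [-0.14, 0.99, 0.0, 0.001]
wrist_force: [0.2, 0.0, 0.3]
grip_width: 87.9
[398.04664032 314.39953733 153.52839947] [397.91023947 314.28763844 153.36585342] [-1.40488073e-01  9.90082122e-01  2.22107271e-04  6.65980640e-04] [ 0.60977164 -0.5733035  -0.74419364]
[397.33690618 315.06788909 153.62111931]
[[298 189  37  56 785]]
(np.float64(322.6274018591898), np.float64(216.0192557888839))
(np.float64(316.9993901272242), np.float64(233.84267985515726))
(np.float64(311.5679718490305), np.float64(251.04350953781758))
```

View pics/w2.png

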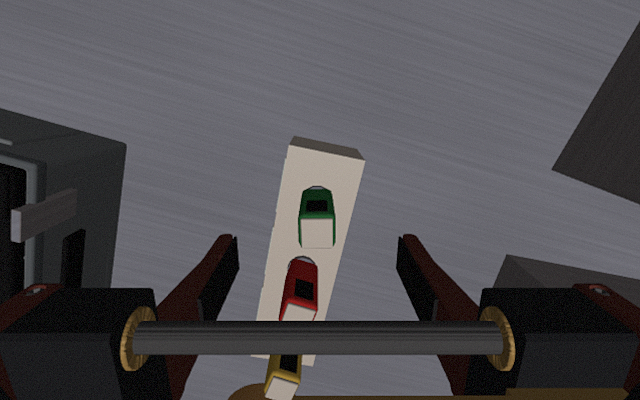

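The handle is square to the jaws, with its cap at (317,233) against a predicted (317,234). Descending and gripping.

```bash
python3 -m handwheel '[{"tx":0,"ty":0,"tz":-2.0,"wx":0,"wy":0,"wz":0},{"tx":0,"ty":0,"tz":-2.0,"wx":0,"wy":0,"wz":0},{"tx":0,"ty":0,"tz":-1.5,"wx":0,"wy":0,"wz":0},{"tx":0,"ty":0,"tz":-1.0,"wx":0,"wy":0,"wz":0},{"tx":0,"ty":0,"tz":-0.5,"wx":0,"wy":0,"wz":0},{"tx":0,"ty":0,"tz":0,"wx":0,"wy":0,"wz":0},{"tx":0,"ty":0,"tz":0,"wx":0,"wy":0,"wz":0},{"tx":0,"ty":0,"tz":0,"wx":0,"wy":0,"wz":0}]'
python3 -m handwheel '[{"tx":0,"ty":0,"tz":0,"wx":0,"wy":0,"wz":0},{"tx":0,"ty":0,"tz":0,"wx":0,"wy":0,"wz":0},{"tx":0,"ty":0,"tz":0,"wx":0,"wy":0,"wz":0},{"tx":0,"ty":0,"tz":0,"wx":0,"wy":0,"wz":0},{"tx":0,"ty":0,"tz":0,"wx":0,"wy":0,"wz":0},{"tx":0,"ty":0,"tz":0,"wx":0,"wy":0,"wz":0},{"tx":0,"ty":0,"tz":0,"wx":0,"wy":0,"wz":0},{"tx":0,"ty":0,"tz":0,"wx":0,"wy":0,"wz":0}]' 0 30
```

```text
clock: 3.3
tcp_pos: [397.8, 314.2, 83.1]
eef_rot: [-0.141, 0.99, 0.0, 0.0]
wrist_force: [0.7, 0.5, 1.2]
grip_width: 87.9
clock: 4.3
tcp_pos: [397.4, 314.0, 82.6]
eef_rot: [-0.141, 0.99, -0.0, -0.0]
wrist_force: [-0.2, -0.5, 0.4]
grip_width: 23.9
```

Gripped at 23.9 mm, with the probe tip about 75 mm below the TCP. Now lifting and travelling towards the carrier.

```bash
python3 -m handwheel '[{"tx":0,"ty":0,"tz":1.5,"wx":0,"wy":0,"wz":0},{"tx":0,"ty":0,"tz":2.2,"wx":0,"wy":0,"wz":0},{"tx":0,"ty":0,"tz":2.8,"wx":0,"wy":0,"wz":0},{"tx":1.3,"ty":-3.0,"tz":1.6,"wx":0,"wy":0,"wz":-0.056},{"tx":1.3,"ty":-3.0,"tz":1.6,"wx":0,"wy":0,"wz":-0.056},{"tx":1.3,"ty":-3.0,"tz":1.6,"wx":0,"wy":0,"wz":-0.056},{"tx":1.3,"ty":-3.0,"tz":1.6,"wx":0,"wy":0,"wz":-0.056},{"tx":1.3,"ty":-3.0,"tz":1.0,"wx":0,"wy":0,"wz":-0.059}]'
python3 -m handwheel '[{"tx":1.15,"ty":-3.0,"tz":0,"wx":0,"wy":0,"wz":0},{"tx":1.15,"ty":-3.0,"tz":0,"wx":0,"wy":0,"wz":0},{"tx":1.15,"ty":-2.0,"tz":0,"wx":0,"wy":0,"wz":0},{"tx":1.15,"ty":-1.0,"tz":0,"wx":0,"wy":0,"wz":0},{"tx":0,"ty":0,"tz":0,"wx":0,"wy":0,"wz":0},{"tx":0,"ty":0,"tz":0,"wx":0,"wy":0,"wz":0},{"tx":0,"ty":0,"tz":0,"wx":0,"wy":0,"wz":0},{"tx":0,"ty":0,"tz":0,"wx":0,"wy":0,"wz":0}]'
python3 - <<'E'
from h import *
import pickle
W=get_image("wrist");pickle.dump(W,open("w3.pkl","wb"));save(W,"w3");s=state();print(s["clock"],s["tcp_pos"],s["eef_rot"],s["wrist_force"])
E
```

```text
clock: 5.3
tcp_pos: [463.0, 163.1, 223.4]
eef_rot: [0.001, 1.0, 0.0, 0.001]
wrist_force: [0.7, 0.6, -2.0]
grip_width: 24.2
clock: 6.3
tcp_pos: [508.1, 74.6, 221.6]
eef_rot: [-0.0, 1.0, -0.0, -0.0]
wrist_force: [1.3, -0.3, -1.8]
grip_width: 23.7
6.35 [508.19455643  74.46960256 221.63374274] [ 3.31015452e-05  9.99999995e-01 -2.57231814e-05 -8.56827701e-05] [ 0.21896438  0.40368061 -2.51170586]
```

View pics/w3.png

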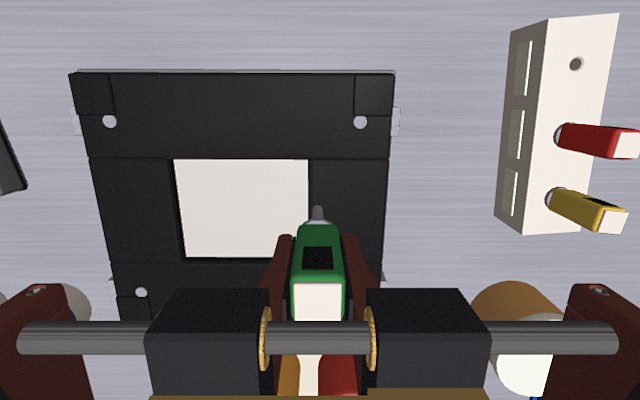

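The probe is held upright. The window's light quadrilateral has corners at about (175,159), (308,159), (309,258) and (187,257), and the frame's near edge runs (80,73)–(393,73). Now computing the window centre and yaw from the edges, each at its correct height.

Run:
```python
from h import *
import pickle
W=pickle.load(open("w3.pkl","rb"));g=W["color"].astype(float).mean(2)
def edge(pts,z,axis): # pts: scan positions, subpixel crossing
    o=[]
    for (u0,v0,u1,v1) in pts:
        n=40;us=np.linspace(u0,u1,n);vs=np.linspace(v0,v1,n)
        pr=cv2.remap(g.astype(np.float32),us.astype(np.float32)[None],vs.astype(np.float32)[None],1)[0]
        th=(pr[0]+pr[-1])/2;k=np.where(np.diff(np.sign(pr-th)))[0][0];f=k+(th-pr[k])/(pr[k+1]-pr[k])
        o.append(onz(W,u0+(u1-u0)*f/(n-1),v0+(v1-v0)*f/(n-1),z)[:2])
    o=np.array(o);p=np.polyfit(o[:,1-axis],o[:,axis],1)
    return round(float(o[:,axis].mean()),1),"slope deg",round(float(np.degrees(np.arctan(p[0]))),2)
print("-x win(130)",edge([(u,152,u,168) for u in range(190,300,15)],130,0))
print("+x win(116)",edge([(u,248,u,266) for u in range(195,270,10)],116,0))
print("-y win(116)",edge([(165,v,200,v) for v in range(168,250,10)],116,1))
print("+y win(130)",edge([(295,v,318,v) for v in range(168,205,6)],130,1))
print("-x carrier(130)",edge([(u,55,u,66) for u in range(120,180,10)],130,0))
print("left carrier",edge([(60+(v-80)*.17,v,105+(v-80)*.17,v) for v in range(130,240,15)],130,1), "right", edge([(380,v,405,v) for v in (150,170,190,210)],130,1))
s=[np.array(state()["wrist_force"])];print(s)
```

```text
-x win(130) (472.3, 'slope deg', 0.15)
+x win(116) (565.4, 'slope deg', 0.2)
-y win(116) (-46.0, 'slope deg', -0.09)
+y win(130) (66.4, 'slope deg', -0.14)
-x carrier(130) (397.3, 'slope deg', 0.21)
left carrier (-106.9, 'slope deg', -0.13) right (130.7, 'slope deg', -0.1)
[array([ 0.21896438,  0.40368061, -2.51170586])]
```

```bash
python3 -m handwheel '[{"tx":0.285,"ty":-1.9,"tz":0,"wx":0,"wy":0,"wz":0},{"tx":0.285,"ty":-1.9,"tz":0,"wx":0,"wy":0,"wz":0},{"tx":0.285,"ty":-1.9,"tz":0,"wx":0,"wy":0,"wz":0},{"tx":0.285,"ty":-1.9,"tz":0,"wx":0,"wy":0,"wz":0},{"tx":0,"ty":0,"tz":-1.0,"wx":0,"wy":0,"wz":0},{"tx":0,"ty":0,"tz":-0.8,"wx":0,"wy":0,"wz":0},{"tx":0,"ty":0,"tz":-0.6,"wx":0,"wy":0,"wz":0},{"tx":0,"ty":0,"tz":0,"wx":0,"wy":0,"wz":0}]'
cat > rd.py <<'E'
from h import *
import sys
F=[];P=[]
for i in range(int(sys.argv[1]) if len(sys.argv)>1 else 4):
    s=state();F.append(s["wrist_force"]);P.append(s["tcp_pos"]);get_image("top")
s=state();F.append(s["wrist_force"]);P.append(s["tcp_pos"])
print(round(s["clock"],2),"F",np.mean(F,0).round(2),"sd",np.std(F,0).round(2),"P",np.mean(P,0).round(2),"grip",round(s["grip_width"],1))
E
python3 rd.py 6
```

```text
clock: 7.35
tcp_pos: [519.2, -1.3, 196.9]
eef_rot: [-0.0, 1.0, 0.0, -0.001]
wrist_force: [0.6, 1.0, -1.6]
grip_width: 23.7
7.65 F [ 0.02  0.08 -1.29] sd [0.4  0.57 0.37] P [519.86  -1.63 197.61] grip 23.7
```

```bash
python3 -m handwheel '[{"tx":0,"ty":0,"tz":-0.2,"wx":0,"wy":0,"wz":0},{"tx":0,"ty":0,"tz":-0.2,"wx":0,"wy":0,"wz":0},{"tx":0,"ty":0,"tz":-0.1,"wx":0,"wy":0,"wz":0},{"tx":0,"ty":0,"tz":-0.05,"wx":0,"wy":0,"wz":0},{"tx":0,"ty":0,"tz":-0.05,"wx":0,"wy":0,"wz":0},{"tx":0,"ty":0,"tz":-0.05,"wx":0,"wy":0,"wz":0},{"tx":0,"ty":0,"tz":-0.05,"wx":0,"wy":0,"wz":0},{"tx":0,"ty":0,"tz":0,"wx":0,"wy":0,"wz":0}]'
python3 rd.py 3
```

```text
clock: 8.65
tcp_pos: [519.8, -2.0, 190.6]
eef_rot: [0.0, 1.0, -0.0, -0.0]
wrist_force: [-0.7, 0.2, -0.2]
grip_width: 24.0
8.8 F [-0.21 -0.32 -1.15] sd [0.32 0.29 0.68] P [519.88  -1.97 190.62] grip 24.0
```

```bash
python3 -m handwheel '[{"tx":0,"ty":0,"tz":-0.05,"wx":0,"wy":0,"wz":0},{"tx":0,"ty":0,"tz":-0.05,"wx":0,"wy":0,"wz":0},{"tx":0,"ty":0,"tz":-0.05,"wx":0,"wy":0,"wz":0},{"tx":0,"ty":0,"tz":0,"wx":0,"wy":0,"wz":0},{"tx":0,"ty":0,"tz":0,"wx":0,"wy":0,"wz":0},{"tx":0,"ty":0,"tz":0,"wx":0,"wy":0,"wz":0},{"tx":0,"ty":0,"tz":0,"wx":0,"wy":0,"wz":0},{"tx":0,"ty":0,"tz":0,"wx":0,"wy":0,"wz":0}]'
python3 rd.py 3
```

```text
clock: 9.8
tcp_pos: [520.0, -2.0, 189.2]
eef_rot: [0.0, 1.0, -0.0, 0.0]
wrist_force: [-0.4, 0.4, 2.7]
grip_width: 23.9
9.95 F [-0.21  0.48  2.89] sd [0.3  0.27 0.24] P [519.98  -1.99 189.18] grip 23.9
```

Contact: the push is about 4 N. Searching along +y on the line x=520.

```bash
python3 -m handwheel '[{"tx":0,"ty":0.08,"tz":0,"wx":0,"wy":0,"wz":0},{"tx":0,"ty":0.08,"tz":0,"wx":0,"wy":0,"wz":0},{"tx":0,"ty":0.08,"tz":0,"wx":0,"wy":0,"wz":0},{"tx":0,"ty":0.08,"tz":0,"wx":0,"wy":0,"wz":0},{"tx":0,"ty":0.08,"tz":0,"wx":0,"wy":0,"wz":0},{"tx":0,"ty":0,"tz":0,"wx":0,"wy":0,"wz":0},{"tx":0,"ty":0,"tz":0,"wx":0,"wy":0,"wz":0},{"tx":0,"ty":0,"tz":0,"wx":0,"wy":0,"wz":0}]'; python3 rd.py 1
```

```text
clock: 10.95
tcp_pos: [519.9, 2.3, 189.1]
eef_rot: [0.0, 1.0, 0.0, 0.0]
wrist_force: [1.2, 0.4, 2.7]
grip_width: 24.0
11.0 F [0.83 0.48 2.69] sd [0.39 0.09 0.02] P [519.9    2.25 189.13] grip 23.7
```

```bash
python3 -m handwheel '[{"tx":0,"ty":0.08,"tz":0,"wx":0,"wy":0,"wz":0},{"tx":0,"ty":0.08,"tz":0,"wx":0,"wy":0,"wz":0},{"tx":0,"ty":0.08,"tz":0,"wx":0,"wy":0,"wz":0},{"tx":0,"ty":0.08,"tz":0,"wx":0,"wy":0,"wz":0},{"tx":0,"ty":0.08,"tz":0,"wx":0,"wy":0,"wz":0},{"tx":0,"ty":0,"tz":0,"wx":0,"wy":0,"wz":0},{"tx":0,"ty":0,"tz":0,"wx":0,"wy":0,"wz":0},{"tx":0,"ty":0,"tz":0,"wx":0,"wy":0,"wz":0}]'; python3 rd.py 1
```

```text
clock: 12.0
tcp_pos: [519.9, 6.2, 189.1]
eef_rot: [0.0, 1.0, 0.0, -0.0]
wrist_force: [-0.6, 0.7, 2.6]
grip_width: 23.5
12.05 F [-0.36  0.37  2.63] sd [0.25 0.32 0.06] P [519.86   6.22 189.11] grip 23.7
```

```bash
python3 -m handwheel '[{"tx":0,"ty":0.08,"tz":0,"wx":0,"wy":0,"wz":0},{"tx":0,"ty":0.08,"tz":0,"wx":0,"wy":0,"wz":0},{"tx":0,"ty":0.08,"tz":0,"wx":0,"wy":0,"wz":0},{"tx":0,"ty":0.08,"tz":0,"wx":0,"wy":0,"wz":0},{"tx":0,"ty":0.08,"tz":0,"wx":0,"wy":0,"wz":0},{"tx":0,"ty":0.08,"tz":0,"wx":0,"wy":0,"wz":0},{"tx":0,"ty":0,"tz":0,"wx":0,"wy":0,"wz":0},{"tx":0,"ty":0,"tz":0,"wx":0,"wy":0,"wz":0}]'; python3 rd.py 1
```

```text
clock: 13.05
tcp_pos: [519.9, 11.1, 189.1]
eef_rot: [0.0, 1.0, 0.0, -0.0]
wrist_force: [0.1, 0.1, 2.7]
grip_width: 23.5
13.1 F [0.34 0.17 2.73] sd [0.21 0.03 0.  ] P [519.9   11.08 189.12] grip 23.8
```

```bash
python3 -m handwheel '[{"tx":0,"ty":0.08,"tz":0,"wx":0,"wy":0,"wz":0},{"tx":0,"ty":0.08,"tz":0,"wx":0,"wy":0,"wz":0},{"tx":0,"ty":0.08,"tz":0,"wx":0,"wy":0,"wz":0},{"tx":0,"ty":0.08,"tz":0,"wx":0,"wy":0,"wz":0},{"tx":0,"ty":0.08,"tz":0,"wx":0,"wy":0,"wz":0},{"tx":0,"ty":0.08,"tz":0,"wx":0,"wy":0,"wz":0},{"tx":0,"ty":0,"tz":0,"wx":0,"wy":0,"wz":0},{"tx":0,"ty":0,"tz":0,"wx":0,"wy":0,"wz":0}]'; python3 rd.py 1
```

```text
clock: 14.1
tcp_pos: [519.9, 15.9, 189.1]
eef_rot: [0.0, 1.0, 0.0, 0.0]
wrist_force: [0.5, 0.8, 2.4]
grip_width: 23.6
14.15 F [-0.01  0.42  2.16] sd [0.47 0.38 0.28] P [519.88  15.86 189.12] grip 24.1
```

```bash
python3 -m handwheel '[{"tx":0,"ty":0.08,"tz":0,"wx":0,"wy":0,"wz":0},{"tx":0,"ty":0.08,"tz":0,"wx":0,"wy":0,"wz":0},{"tx":0,"ty":0.08,"tz":0,"wx":0,"wy":0,"wz":0},{"tx":0,"ty":0.08,"tz":0,"wx":0,"wy":0,"wz":0},{"tx":0,"ty":0.08,"tz":0,"wx":0,"wy":0,"wz":0},{"tx":0,"ty":0,"tz":0,"wx":0,"wy":0,"wz":0},{"tx":0,"ty":0,"tz":0,"wx":0,"wy":0,"wz":0},{"tx":0,"ty":0,"tz":0,"wx":0,"wy":0,"wz":0}]'; python3 rd.py 2
```

```text
clock: 15.15
tcp_pos: [520.1, 19.8, 189.1]
eef_rot: [0.0, 1.0, 0.0, 0.0]
wrist_force: [1.3, 1.3, 1.1]
grip_width: 24.1
15.25 F [1.82 1.82 0.97] sd [0.41 0.4  0.31] P [520.02  19.8  189.14] grip 23.7
```

The push has fallen to about 2.3 N, and the side force of (+1.8,+1.8) points towards the hole centre. Nudging to +x,+y.

```bash
python3 -m handwheel '[{"tx":0.05,"ty":0.05,"tz":0,"wx":0,"wy":0,"wz":0},{"tx":0.05,"ty":0.05,"tz":0,"wx":0,"wy":0,"wz":0},{"tx":0.05,"ty":0.05,"tz":0,"wx":0,"wy":0,"wz":0},{"tx":0.05,"ty":0.05,"tz":0,"wx":0,"wy":0,"wz":0},{"tx":0,"ty":0,"tz":0,"wx":0,"wy":0,"wz":0},{"tx":0,"ty":0,"tz":0,"wx":0,"wy":0,"wz":0},{"tx":0,"ty":0,"tz":0,"wx":0,"wy":0,"wz":0},{"tx":0,"ty":0,"tz":0,"wx":0,"wy":0,"wz":0}]'; python3 rd.py 2
```

```text
clock: 16.25
tcp_pos: [521.7, 21.7, 189.0]
eef_rot: [0.0, 1.0, -0.0, -0.0]
wrist_force: [-0.0, -1.0, -0.4]
grip_width: 24.1
16.35 F [ 0.32 -0.32 -0.4 ] sd [0.36 0.52 0.34] P [521.7   21.64 189.05] grip 23.6
```

The push is now under 1 N. Probing 3 mm down.

```bash
python3 -m handwheel '[{"tx":0,"ty":0,"tz":-0.05,"wx":0,"wy":0,"wz":0},{"tx":0,"ty":0,"tz":-0.05,"wx":0,"wy":0,"wz":0},{"tx":0,"ty":0,"tz":-0.05,"wx":0,"wy":0,"wz":0},{"tx":0,"ty":0,"tz":-0.05,"wx":0,"wy":0,"wz":0},{"tx":0,"ty":0,"tz":-0.05,"wx":0,"wy":0,"wz":0},{"tx":0,"ty":0,"tz":-0.05,"wx":0,"wy":0,"wz":0},{"tx":0,"ty":0,"tz":0,"wx":0,"wy":0,"wz":0},{"tx":0,"ty":0,"tz":0,"wx":0,"wy":0,"wz":0}]'; python3 rd.py 2
```

```text
clock: 17.35
tcp_pos: [522.4, 21.5, 186.2]
eef_rot: [0.0, 1.0, -0.0, 0.001]
wrist_force: [3.6, -0.3, -0.2]
grip_width: 23.8
17.45 F [ 3.79 -1.01 -1.09] sd [0.44 0.48 0.81] P [522.44  21.52 186.26] grip 23.9
```

It is entering the port. The side force of +3.8 N in x calls for a shift to +x.

```bash
python3 -m handwheel '[{"tx":0.05,"ty":-0.02,"tz":0,"wx":0,"wy":0,"wz":0},{"tx":0.05,"ty":-0.01,"tz":0,"wx":0,"wy":0,"wz":0},{"tx":0.05,"ty":0,"tz":0,"wx":0,"wy":0,"wz":0},{"tx":0,"ty":0,"tz":-0.1,"wx":0,"wy":0,"wz":0},{"tx":0,"ty":0,"tz":-0.1,"wx":0,"wy":0,"wz":0},{"tx":0,"ty":0,"tz":-0.1,"wx":0,"wy":0,"wz":0},{"tx":0,"ty":0,"tz":0,"wx":0,"wy":0,"wz":0},{"tx":0,"ty":0,"tz":0,"wx":0,"wy":0,"wz":0}]'; python3 rd.py 2
```

```text
clock: 18.45
tcp_pos: [523.0, 21.4, 182.9]
eef_rot: [0.0, 1.0, -0.0, -0.0]
wrist_force: [0.9, 0.3, -1.1]
grip_width: 24.0
18.55 F [ 0.75  0.15 -0.59] sd [0.16 0.38 0.76] P [523.01  21.37 182.96] grip 23.9
```

```bash
python3 -m handwheel '[{"tx":0.03,"ty":0,"tz":-0.2,"wx":0,"wy":0,"wz":0},{"tx":0,"ty":0,"tz":-0.3,"wx":0,"wy":0,"wz":0},{"tx":0,"ty":0,"tz":-0.4,"wx":0,"wy":0,"wz":0},{"tx":0,"ty":0,"tz":-0.4,"wx":0,"wy":0,"wz":0},{"tx":0,"ty":0,"tz":-0.4,"wx":0,"wy":0,"wz":0},{"tx":0,"ty":0,"tz":-0.4,"wx":0,"wy":0,"wz":0},{"tx":0,"ty":0,"tz":-0.2,"wx":0,"wy":0,"wz":0},{"tx":0,"ty":0,"tz":0,"wx":0,"wy":0,"wz":0}]'; python3 rd.py 2
```

```text
clock: 19.55
tcp_pos: [523.6, 21.3, 160.0]
eef_rot: [0.0, 1.0, -0.0, -0.0]
wrist_force: [1.1, -0.4, -0.8]
grip_width: 23.9
19.65 F [ 0.45 -0.57 -0.54] sd [0.49 0.37 0.38] P [523.67  21.33 160.09] grip 24.0
```

```bash
python3 -m handwheel '[{"tx":0.02,"ty":0,"tz":-0.3,"wx":0,"wy":0,"wz":0},{"tx":0,"ty":0,"tz":-0.4,"wx":0,"wy":0,"wz":0},{"tx":0,"ty":0,"tz":-0.4,"wx":0,"wy":0,"wz":0},{"tx":0,"ty":0,"tz":-0.4,"wx":0,"wy":0,"wz":0},{"tx":0,"ty":0,"tz":-0.3,"wx":0,"wy":0,"wz":0},{"tx":0,"ty":0,"tz":-0.1,"wx":0,"wy":0,"wz":0},{"tx":0,"ty":0,"tz":0,"wx":0,"wy":0,"wz":0},{"tx":0,"ty":0,"tz":0,"wx":0,"wy":0,"wz":0}]'; python3 rd.py 2
```

```text
clock: 20.65
tcp_pos: [523.9, 21.3, 141.2]
eef_rot: [0.0, 1.0, -0.0, 0.0]
wrist_force: [-0.5, -0.3, -0.4]
grip_width: 24.0
20.75 F [ 0.13  0.   -0.72] sd [0.56 0.21 0.27] P [523.91  21.31 141.22] grip 23.5
```

```bash
python3 -m handwheel '[{"tx":0,"ty":0,"tz":-0.06,"wx":0,"wy":0,"wz":0},{"tx":0,"ty":0,"tz":-0.06,"wx":0,"wy":0,"wz":0},{"tx":0,"ty":0,"tz":-0.06,"wx":0,"wy":0,"wz":0},{"tx":0,"ty":0,"tz":-0.06,"wx":0,"wy":0,"wz":0},{"tx":0,"ty":0,"tz":-0.06,"wx":0,"wy":0,"wz":0},{"tx":0,"ty":0,"tz":-0.06,"wx":0,"wy":0,"wz":0},{"tx":0,"ty":0,"tz":0,"wx":0,"wy":0,"wz":0},{"tx":0,"ty":0,"tz":0,"wx":0,"wy":0,"wz":0}]'; python3 rd.py 2
```

```text
clock: 21.75
tcp_pos: [524.0, 21.3, 137.7]
eef_rot: [0.0, 1.0, -0.0, 0.0]
wrist_force: [-1.0, -0.5, 2.3]
grip_width: 23.9
21.85 F [-0.5   0.18  2.15] sd [0.9  0.49 0.28] P [523.97  21.31 137.67] grip 24.0
```

The collar is seated at the predicted height with about 3.5 N of push. Releasing and raising.

```bash
python3 -m handwheel '[{"tx":0,"ty":0,"tz":0,"wx":0,"wy":0,"wz":0},{"tx":0,"ty":0,"tz":0,"wx":0,"wy":0,"wz":0},{"tx":0,"ty":0,"tz":0,"wx":0,"wy":0,"wz":0},{"tx":0,"ty":0,"tz":0,"wx":0,"wy":0,"wz":0},{"tx":0,"ty":0,"tz":0,"wx":0,"wy":0,"wz":0},{"tx":0,"ty":0,"tz":0.5,"wx":0,"wy":0,"wz":0},{"tx":0,"ty":0,"tz":1.0,"wx":0,"wy":0,"wz":0},{"tx":0,"ty":0,"tz":1.0,"wx":0,"wy":0,"wz":0}]' 0.5
python3 -m handwheel '[{"tx":0,"ty":0,"tz":1.8,"wx":0,"wy":0,"wz":0},{"tx":0,"ty":0,"tz":1.8,"wx":0,"wy":0,"wz":0},{"tx":0,"ty":0,"tz":1.8,"wx":0,"wy":0,"wz":0},{"tx":0,"ty":0,"tz":1.0,"wx":0,"wy":0,"wz":0},{"tx":0,"ty":0,"tz":0,"wx":0,"wy":0,"wz":0},{"tx":0,"ty":0,"tz":0,"wx":0,"wy":0,"wz":0},{"tx":0,"ty":0,"tz":0,"wx":0,"wy":0,"wz":0},{"tx":0,"ty":0,"tz":0,"wx":0,"wy":0,"wz":0}]'
python3 - <<'E'
from h import *
import pickle
I={n:get_image(n) for n in("side","top","wrist")};pickle.dump(I,open("i1.pkl","wb"))
for n in I:save(I[n],n+"1")
S=I["side"];W=I["wrist"];v=cv2.resize(S["color"][120:290,270:440,::-1],None,fx=3,fy=3,interpolation=2)
w=cv2.resize(W["color"][:,:,::-1],(290,181));c=np.zeros((510,800,3),np.uint8);c[:,:510]=v;c[:181,510:]=w
T=I["top"]["color"][200:290,250:350,::-1];t=cv2.resize(T,(290,261));c[185:446,510:]=t;cv2.imwrite("pics/after.png",c);print(state()["clock"],state()["tcp_pos"])
E
```

```text
clock: 22.85
tcp_pos: [524.1, 21.3, 163.5]
eef_rot: [0.0, 1.0, -0.0, 0.0]
wrist_force: [-0.1, -0.8, 0.7]
grip_width: 43.9
clock: 23.85
tcp_pos: [523.6, 21.3, 226.0]
eef_rot: [0.0, 1.0, -0.0, -0.001]
wrist_force: [-0.4, -0.1, -0.7]
grip_width: 43.9
24.0 [523.79451461  21.32587014 226.27738499]
```

View pics/after.png

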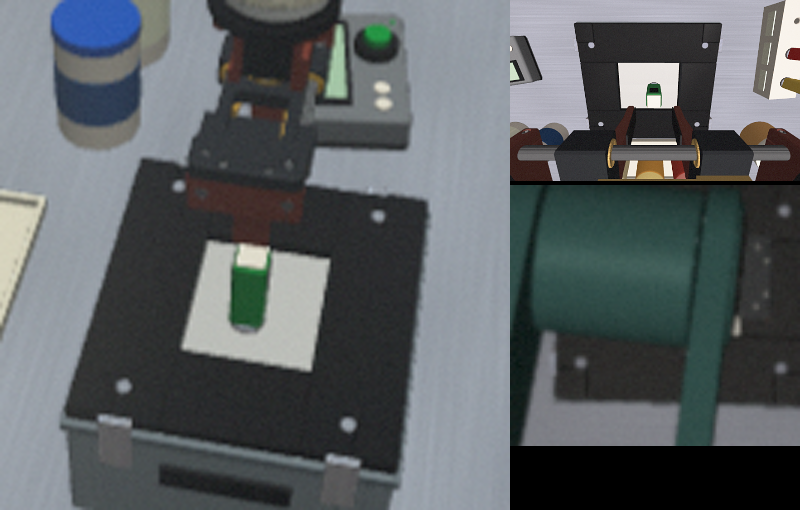

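The probe stands upright with its collar on the cover, its cap near (253,255) in the side crop. Moving to the key with the fingers shut.

```bash
python3 -m handwheel '[{"tx":-0.7,"ty":-5.04,"tz":0,"wx":0,"wy":0,"wz":0},{"tx":-0.7,"ty":-5.04,"tz":0,"wx":0,"wy":0,"wz":0},{"tx":-0.7,"ty":-5.04,"tz":0,"wx":0,"wy":0,"wz":0},{"tx":-0.7,"ty":-5.04,"tz":0,"wx":0,"wy":0,"wz":0},{"tx":-0.7,"ty":-5.04,"tz":-1,"wx":0,"wy":0,"wz":0},{"tx":-0.7,"ty":-5.04,"tz":-1.5,"wx":0,"wy":0,"wz":0},{"tx":-0.7,"ty":-5.04,"tz":-1.5,"wx":0,"wy":0,"wz":0},{"tx":-0.7,"ty":-5.04,"tz":-1.5,"wx":0,"wy":0,"wz":0}]' 0 20
python3 -m handwheel '[{"tx":0,"ty":0,"tz":-1.5,"wx":0,"wy":0,"wz":0},{"tx":0,"ty":0,"tz":-1.5,"wx":0,"wy":0,"wz":0},{"tx":0,"ty":0,"tz":-1,"wx":0,"wy":0,"wz":0},{"tx":0,"ty":0,"tz":0,"wx":0,"wy":0,"wz":0},{"tx":0,"ty":0,"tz":0,"wx":0,"wy":0,"wz":0},{"tx":0,"ty":0,"tz":0,"wx":0,"wy":0,"wz":0},{"tx":0,"ty":0,"tz":0,"wx":0,"wy":0,"wz":0},{"tx":0,"ty":0,"tz":0,"wx":0,"wy":0,"wz":0}]'
python3 - <<'E'
from h import *
import pickle
W=get_image("wrist");save(W,"w4");s=state();print(s["clock"],s["tcp_pos"],s["wrist_force"])
h=cv2.cvtColor(W["color"],cv2.COLOR_RGB2HSV);m=((h[...,0]>50)&(h[...,0]<95)&(h[...,1]>110)).astype(np.uint8)
n,l,st,c=cv2.connectedComponentsWithStats(m);k=1+np.argmax(st[1:,4]);print(st[k],c[k],onz(W,*c[k],57),proj(W,(467.4,-382,57)))
T=pickle.load(open("i0.pkl","rb"));S=pickle.load(open("i1.pkl","rb"))["side"]
print(tri(ray(W,*c[k]),ray(T["side"],395.4,131.5),ray(T["top"],444,256)))
E
```

```text
clock: 25.0
tcp_pos: [467.6, -383.6, 171.0]
eef_rot: [0.0, 1.0, -0.0, 0.0]
wrist_force: [0.6, 0.1, 1.1]
grip_width: 0.6
clock: 26.0
tcp_pos: [468.0, -382.0, 131.8]
eef_rot: [0.0, 1.0, -0.0, 0.0]
wrist_force: [-0.4, -0.4, 0.0]
grip_width: 0.7
26.05 [ 467.93490913 -381.9942234   131.7013301 ] [-0.15928305 -0.10582091 -0.22797211]
[301 187  34  35 904] [317.84734513 204.04867257] [ 464.0255084  -381.93902024   57.        ] (np.float64(317.7662952858894), np.float64(208.1910284257281))
(array([ 466.66739338, -382.39005499,   54.49034698]), [1.752690761779783, 1.9728613461506692, 0.25744149317893955])
```

View pics/w4.png

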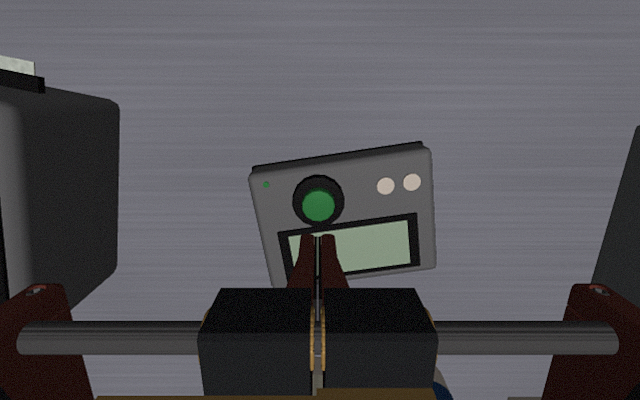

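The key cap is centred near (318,206), under the tool. Shifting 2 mm to -x and descending.

```bash
python3 -m handwheel '[{"tx":-0.2,"ty":0,"tz":-2,"wx":0,"wy":0,"wz":0},{"tx":0,"ty":0,"tz":-2,"wx":0,"wy":0,"wz":0},{"tx":0,"ty":0,"tz":-1.6,"wx":0,"wy":0,"wz":0},{"tx":0,"ty":0,"tz":-0.8,"wx":0,"wy":0,"wz":0},{"tx":0,"ty":0,"tz":-0.4,"wx":0,"wy":0,"wz":0},{"tx":0,"ty":0,"tz":-0.2,"wx":0,"wy":0,"wz":0},{"tx":0,"ty":0,"tz":0,"wx":0,"wy":0,"wz":0},{"tx":0,"ty":0,"tz":0,"wx":0,"wy":0,"wz":0}]'; python3 rd.py 2
python3 -m handwheel '[{"tx":0,"ty":0,"tz":-0.1,"wx":0,"wy":0,"wz":0},{"tx":0,"ty":0,"tz":-0.1,"wx":0,"wy":0,"wz":0},{"tx":0,"ty":0,"tz":-0.1,"wx":0,"wy":0,"wz":0},{"tx":0,"ty":0,"tz":-0.1,"wx":0,"wy":0,"wz":0},{"tx":0,"ty":0,"tz":-0.1,"wx":0,"wy":0,"wz":0},{"tx":0,"ty":0,"tz":0,"wx":0,"wy":0,"wz":0},{"tx":0,"ty":0,"tz":0,"wx":0,"wy":0,"wz":0},{"tx":0,"ty":0,"tz":0,"wx":0,"wy":0,"wz":0}]'; python3 rd.py 2
```

```text
clock: 27.05
tcp_pos: [466.1, -382.1, 62.0]
eef_rot: [0.0, 1.0, -0.0, 0.0]
wrist_force: [-0.1, 0.3, -0.1]
grip_width: 0.3
27.15 F [ 0.2   0.04 -0.02] sd [0.31 0.35 0.27] P [ 466.1  -382.07   61.92] grip 0.3
clock: 28.15
tcp_pos: [466.0, -382.0, 56.6]
eef_rot: [0.0, 1.0, -0.0, 0.0]
wrist_force: [1.0, -0.4, 4.2]
grip_width: 0.7
28.25 F [ 0.8  -0.45  3.78] sd [0.39 0.35 0.46] P [ 466.05 -382.06   56.64] grip 0.2
```

```bash
python3 -m handwheel '[{"tx":0,"ty":0,"tz":-0.05,"wx":0,"wy":0,"wz":0},{"tx":0,"ty":0,"tz":-0.05,"wx":0,"wy":0,"wz":0},{"tx":0,"ty":0,"tz":-0.05,"wx":0,"wy":0,"wz":0},{"tx":0,"ty":0,"tz":0,"wx":0,"wy":0,"wz":0},{"tx":0,"ty":0,"tz":0,"wx":0,"wy":0,"wz":0},{"tx":0,"ty":0,"tz":0,"wx":0,"wy":0,"wz":0},{"tx":0,"ty":0,"tz":0,"wx":0,"wy":0,"wz":0},{"tx":0,"ty":0,"tz":0,"wx":0,"wy":0,"wz":0}]'; python3 rd.py 2
```

```text
clock: 29.25
tcp_pos: [466.1, -382.1, 56.2]
eef_rot: [0.0, 1.0, -0.0, 0.0]
wrist_force: [-0.9, 0.9, 13.2]
grip_width: 0.2
29.35 F [-1.14  1.33 12.91] sd [0.44 0.45 0.2 ] P [ 466.12 -382.1    56.19] grip 0.7
```

A stiff stop at 56.2 mm with 13 N, where the key should yield at only about 4 N. That disagrees with the key reaching full travel, so I'll look before pushing further.

Run:
```python
from h import *
S=get_image("side");s=state();print(s["clock"],s["tcp_pos"],s["wrist_force"],s["torque"],s["q"].round(3))
T=get_image("top");W=get_image("wrist")
c=np.zeros((600,800,3),np.uint8)
c[:400,:500]=cv2.resize(S["color"][95:175,345:445,::-1],(500,400),interpolation=2)
c[:300,500:]=cv2.resize(T["color"][210:290,390:470,::-1],(300,300),interpolation=2)
c[300:500,500:]=cv2.resize(W["color"][130:330,170:470,::-1],(300,200))
cv2.imwrite("pics/key.png",c)
print(proj(S,(466,-382,57)),proj(S,(466,-382,52)))
```

```text
29.4 [ 466.14052997 -382.11524268   56.19213547] [-1.39815072  1.31829426 12.94556878] [ 0.32186011  0.21282538 -0.01387452] [-0.801  0.549  1.666 -0.     0.926 -2.371]
(np.float64(396.3769367153388), np.float64(131.24266224378846)) (np.float64(396.16062478177207), np.float64(132.66071983372))
```

View pics/key.png

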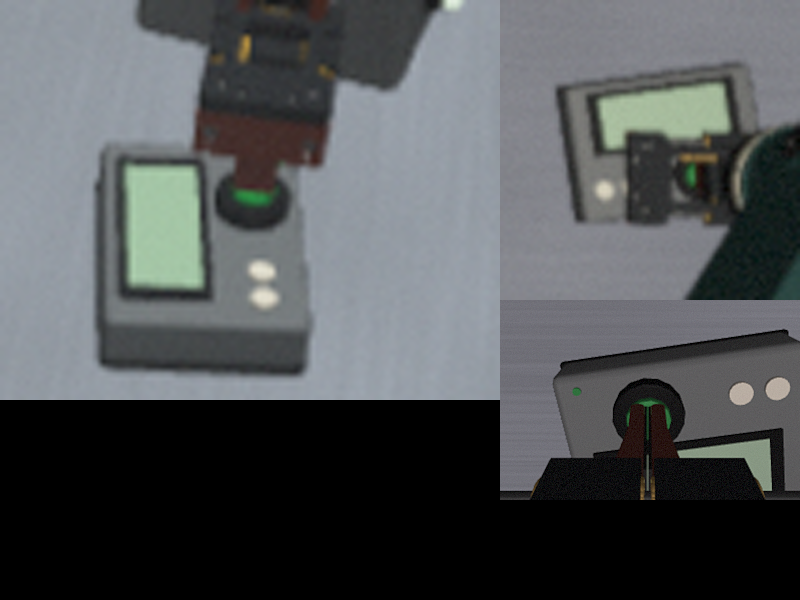

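The fingertips sit on the green key at about the level of its collar. To tell a bottomed key from some other hard contact, I'll raise 3 mm and see whether a spring force remains.

```bash
python3 -m handwheel '[{"tx":0,"ty":0,"tz":0.1,"wx":0,"wy":0,"wz":0},{"tx":0,"ty":0,"tz":0.1,"wx":0,"wy":0,"wz":0},{"tx":0,"ty":0,"tz":0.1,"wx":0,"wy":0,"wz":0},{"tx":0,"ty":0,"tz":0,"wx":0,"wy":0,"wz":0},{"tx":0,"ty":0,"tz":0,"wx":0,"wy":0,"wz":0},{"tx":0,"ty":0,"tz":0,"wx":0,"wy":0,"wz":0},{"tx":0,"ty":0,"tz":0,"wx":0,"wy":0,"wz":0},{"tx":0,"ty":0,"tz":0,"wx":0,"wy":0,"wz":0}]'; python3 rd.py 6
```

```text
clock: 30.5
tcp_pos: [466.0, -382.0, 58.1]
eef_rot: [0.0, 1.0, -0.0, 0.0]
wrist_force: [1.8, -2.0, 3.2]
grip_width: 0.5
30.8 F [ 1.75 -1.63  2.72] sd [0.26 0.73 0.69] P [ 465.99 -382.     58.06] grip 0.3
```

A spring force of 2.7 N at 58.1 mm, against 3.8 N at 56.6, matches a key that is up at about 61.5 and bottoms at about 56.3. So the key did go fully down. Retracting and checking.

```bash
python3 -m handwheel '[{"tx":0,"ty":0,"tz":0.5,"wx":0,"wy":0,"wz":0},{"tx":0,"ty":0,"tz":1.5,"wx":0,"wy":0,"wz":0},{"tx":0,"ty":0,"tz":2.5,"wx":0,"wy":0,"wz":0},{"tx":-0.5,"ty":0,"tz":3,"wx":0,"wy":0,"wz":0},{"tx":-0.5,"ty":0,"tz":3,"wx":0,"wy":0,"wz":0},{"tx":-0.5,"ty":0,"tz":1.5,"wx":0,"wy":0,"wz":0},{"tx":0,"ty":0,"tz":0,"wx":0,"wy":0,"wz":0},{"tx":0,"ty":0,"tz":0,"wx":0,"wy":0,"wz":0}]'
python3 - <<'E'
from h import *
import pickle
S=get_image("side");T=get_image("top");s=state();print(s["clock"],s["tcp_pos"],s["wrist_force"])
S0=pickle.load(open("i0.pkl","rb"));S1=pickle.load(open("i1.pkl","rb"))
def bl(im,b):
    h=cv2.cvtColor(im["color"],cv2.COLOR_RGB2HSV);m=((h[...,0]>50)&(h[...,0]<90)&(h[...,1]>110)).astype(np.uint8)
    z=np.zeros_like(m);x0,y0,x1,y1=b;z[y0:y1,x0:x1]=m[y0:y1,x0:x1];n,l,st,c=cv2.connectedComponentsWithStats(z);k=1+np.argmax(st[1:,4]) if n>1 else 0;return c[k].round(1),st[k]
print("probe now/after release",bl(S,(330,195,385,245)),bl(S1["side"],(330,195,385,245)))
print("key now/start",bl(S,(385,122,410,145)),bl(S0["side"],(385,122,410,145)))
d=np.abs(S["color"].astype(int)-S0["side"]["color"]).max(2)>40
n,l,st,c=cv2.connectedComponentsWithStats(d.astype(np.uint8));print("changed",st[1:][st[1:,4]>25].tolist())
c=np.zeros((400,800,3),np.uint8);c[:,:500]=cv2.resize(S["color"][80:400,150:450,::-1],(500,400));c[:,500:]=cv2.resize(T["color"][190:290,180:255,::-1],(300,400));cv2.imwrite("pics/end.png",c)
E
```

```text
clock: 31.8
tcp_pos: [450.3, -381.2, 177.0]
eef_rot: [0.0, 1.0, 0.001, -0.001]
wrist_force: [-0.4, -0.2, -0.6]
grip_width: 0.5
31.9 [ 450.34863526 -381.20691554  176.7153259 ] [-0.01418853  0.21995673  0.8479983 ]
probe now/after release (array([352.2, 218.2]), array([347, 209,  12,  20, 200], dtype=int32)) (array([352.2, 218.2]), array([347, 209,  12,  20, 201], dtype=int32))
key now/start (array([395.4, 131.6]), array([391, 128,  10,   8,  60], dtype=int32)) (array([395.4, 131.6]), array([391, 128,  10,   8,  60], dtype=int32))
changed [[430, 0, 11, 24, 81], [526, 0, 114, 292, 20919], [623, 0, 17, 16, 75], [396, 17, 40, 67, 1164], [594, 159, 22, 34, 307], [346, 200, 15, 31, 320], [388, 362, 20, 30, 395]]
```

View pics/end.png

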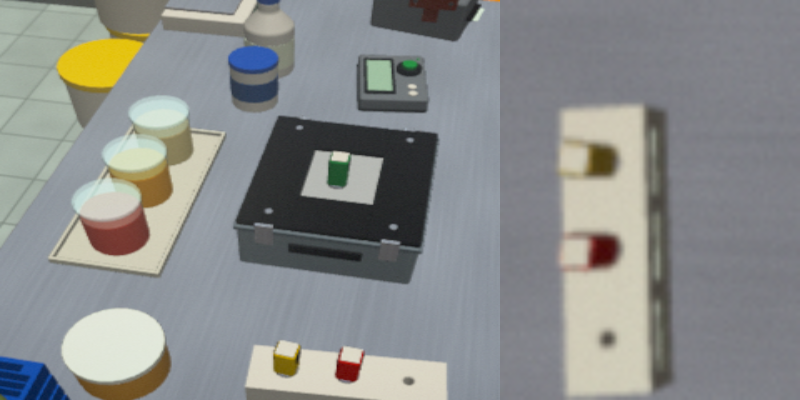

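The probe stands home and upright, unchanged since release. The key is back up, with its mask identical to the start. Only the arm, the green probe and its empty rack hole changed in the side view. Handing in.

```bash
python3 -c "
from rig import *
print(finish_job())"
```

```text
the job is handed in; nothing more can be done
None
```

I put the green probe in the hidden port and pressed the record key fully down. The job was handed in at about 32 s; the hand-in reported no verdict.

- **Probe:** I slid its tip over the cover with about 4 N until the push fell away near (522, 21) mm. I then followed the side force into the hole and seated the collar with about 3.5 N. Its height matched the touch height of the cover to within 1 mm.
- **Key:** It was pressed to a hard stop with about 13 N. The stop came at TCP height 56.2 mm, about 4 mm higher than the stated heights imply. I took it as the bottom of the key's travel because the force on the way back (3.8 N at 56.6 mm, 2.7 N at 58.1 mm) behaved like the key's spring. I had no direct reading of the key's travel.
- **Last checks:** The probe's image was unchanged since release, and the key's image matched the start, so it is up again. In the side view only the arm, the green probe and its empty rack hole had changed. The arm was clear, with no contact force beyond the sensor's noise.
- **Refused call:** One early move was refused as invalid because its rows left out some of the six values. Nothing moved, but it cost one of the 12 pictures, and I used all 12 against the planned 8 or so.

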